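# Load the egg-dye shaker, seal the lids, run it on 5 and set it back to 0

### The job

Give the egg dyes a shake: stand every jar of dye that is on the newspaper upright in a well of the shaker, one to a well, push each jar's lid fully home, and turn the numbered timer collar until it clicks in at 5. Only when all that is done, press the red start button all the way down and let go; then stop the shaker again by turning the collar back to 0, leaving the jars standing sealed in their wells. Do not disturb the egg carton, paper roll and cup.

Things in the scene. Friction and masses are not known exactly. Their poses are not given: they have to be found in the camera images.
- shaker: Dye shaker, a white and grey machine fixed to the table, 180 mm (its x) by 270 mm (its y), deck 30 mm high. Origin on the table under the middle of its 2 x 2 block of four wells; x and y along its sides, z up; the wells are at (+-42, +-42) mm and the grey control head, with timer collar and start button, lies on its +y side (y 90 to 180 mm).
- well0 (a point): Centre of the floor of a square well, 60 mm wide, 18 mm deep; the floor is 12 mm above the table, the deck around it 30 mm. Neighbouring wells are 84 mm apart.
- well1 (a point): Centre of the floor of a square well, 60 mm wide, 18 mm deep; the floor is 12 mm above the table, the deck around it 30 mm. Neighbouring wells are 84 mm apart.
- well2 (a point): Centre of the floor of a square well, 60 mm wide, 18 mm deep; the floor is 12 mm above the table, the deck around it 30 mm. Neighbouring wells are 84 mm apart.
- well3 (a point): Centre of the floor of a square well, 60 mm wide, 18 mm deep; the floor is 12 mm above the table, the deck around it 30 mm. Neighbouring wells are 84 mm apart.
- timer_grip (a point): Point on the vertical axis of the timer collar, 56 mm above the table. The collar is a black ribbed cylinder, 58 mm across, from 36 to 66 mm above the table, with a white top face numbered 0 to 7; the number next to the red index mark on the deck (on the shaker's +x side of the collar) is the setting. It turns on its axis, in clicks.
- timer (a joint): Turn of the timer collar in rad: number k clicks in at 0.45 x k (0 at number 0, 3.15 at number 7), end stops just past 0 and 7. It grows as the collar is turned clockwise seen from above. About 0.1 N m per click.
- start_top (a point): Centre of the top of the red start button, 28 mm across, on the control head; pressed straight down.
- start (a joint): Travel of the start button: 0 up, 0.006 m fully down (about 5 N); springs back.
- jar1: Jar of crimson egg dye, a loose upright cylinder 52 mm across and 58 mm high, with a white lid 44 mm across and 12 mm thick above it, 0.24 kg in all. Origin at the centre of its underside, z up towards the lid. May be absent.
- lid1 (a joint): How far the lid of jar1 is pushed on, in m: 0 stands 5 mm proud (yellow neck showing; lid top 76 mm above the jar's underside), 0.005 is fully home against a hard stop (lid top 71 mm). Slides down with about 6 N and stays where it is left.
- lid1_top (a point): Centre of the top face of the lid of jar1.
- jar2: Jar of pink egg dye, a loose upright cylinder 52 mm across and 58 mm high, with a white lid 44 mm across and 12 mm thick above it, 0.24 kg in all. Origin at the centre of its underside, z up towards the lid. May be absent.
- lid2 (a joint): How far the lid of jar2 is pushed on, in m: 0 stands 5 mm proud (yellow neck showing; lid top 76 mm above the jar's underside), 0.005 is fully home against a hard stop (lid top 71 mm). Slides down with about 6 N and stays where it is left.
- lid2_top (a point): Centre of the top face of the lid of jar2.
- jar3: Jar of purple egg dye, a loose upright cylinder 52 mm across and 58 mm high, with a white lid 44 mm across and 12 mm thick above it, 0.24 kg in all. Origin at the centre of its underside, z up towards the lid. May be absent.
- lid3 (a joint): How far the lid of jar3 is pushed on, in m: 0 stands 5 mm proud (yellow neck showing; lid top 76 mm above the jar's underside), 0.005 is fully home against a hard stop (lid top 71 mm). Slides down with about 6 N and stays where it is left.
- lid3_top (a point): Centre of the top face of the lid of jar3.
- jar4: Jar of orange egg dye, a loose upright cylinder 52 mm across and 58 mm high, with a white lid 44 mm across and 12 mm thick above it, 0.24 kg in all. Origin at the centre of its underside, z up towards the lid. May be absent.
- lid4 (a joint): How far the lid of jar4 is pushed on, in m: 0 stands 5 mm proud (yellow neck showing; lid top 76 mm above the jar's underside), 0.005 is fully home against a hard stop (lid top 71 mm). Slides down with about 6 N and stays where it is left.
- lid4_top (a point): Centre of the top face of the lid of jar4.
- carton: Bystander: grey egg carton with six red eggs, 100 x 150 mm, 72 mm high; origin under its centre.
- roll: Bystander: standing white paper roll, 110 mm across, 210 mm high; origin under its centre.
- cup: Bystander: white plastic cup, 72 mm across, 85 mm high; origin under its centre.
Mind the look-alikes: they are no part of the job. What is shaped like the jar2 but blue is not meant.

How it is judged (in metres and radians):
On the way, in this order (a step that is already met when the one before it is completed fails the run):
1. every jar stands in a well with its lid fully home, the timer collar rests at 5, and the start button is not pressed (((horizontal distance between jar1 and well0 below 0.011 m and z of jar1 in the frame of well0 between -0.004 and 0.004 m) or (horizontal distance between jar1 and well1 below 0.011 m and z of jar1 in the frame of well1 between -0.004 and 0.004 m) or (horizontal distance between jar1 and well2 below 0.011 m and z of jar1 in the frame of well2 between -0.004 and 0.004 m) or (horizontal distance between jar1 and well3 below 0.011 m and z of jar1 in the frame of well3 between -0.004 and 0.004 m)) and angle between each of jar1, jar2, jar3, jar4's own z axis and vertical below 0.12 rad and ((horizontal distance between jar2 and well0 below 0.011 m and z of jar2 in the frame of well0 between -0.004 and 0.004 m) or (horizontal distance between jar2 and well1 below 0.011 m and z of jar2 in the frame of well1 between -0.004 and 0.004 m) or (horizontal distance between jar2 and well2 below 0.011 m and z of jar2 in the frame of well2 between -0.004 and 0.004 m) or (horizontal distance between jar2 and well3 below 0.011 m and z of jar2 in the frame of well3 between -0.004 and 0.004 m)) and ((horizontal distance between jar3 and well0 below 0.011 m and z of jar3 in the frame of well0 between -0.004 and 0.004 m) or (horizontal distance between jar3 and well1 below 0.011 m and z of jar3 in the frame of well1 between -0.004 and 0.004 m) or (horizontal distance between jar3 and well2 below 0.011 m and z of jar3 in the frame of well2 between -0.004 and 0.004 m) or (horizontal distance between jar3 and well3 below 0.011 m and z of jar3 in the frame of well3 between -0.004 and 0.004 m)) and ((horizontal distance between jar4 and well0 below 0.011 m and z of jar4 in the frame of well0 between -0.004 and 0.004 m) or (horizontal distance between jar4 and well1 below 0.011 m and z of jar4 in the frame of well1 between -0.004 and 0.004 m) or (horizontal distance between jar4 and well2 below 0.011 m and z of jar4 in the frame of well2 between -0.004 and 0.004 m) or (horizontal distance between jar4 and well3 below 0.011 m and z of jar4 in the frame of well3 between -0.004 and 0.004 m)) and value of joint each of lid1, lid2, lid3, lid4 above 0.004 m and value of joint timer between 2.12 and 2.38 rad and value of joint start below 0.002 m), for 0.2 s.
2. the start button is pressed down (value of joint start above 0.0045 m), for 0.05 s.
3. the timer collar is turned back to 0 (value of joint timer below 0.13 rad), for 0.2 s.
At the end, for the whole second after the job is handed in: Every jar present stands upright (within 0.12 rad) on the floor of a well, within 11 mm of its centre and at rest; each lid is pushed on by more than 4.0 of its 5 mm; the timer collar is back at number 0 (below 0.13 rad); the start button is up again (((horizontal distance between jar1 and well0 below 0.011 m and z of jar1 in the frame of well0 between -0.004 and 0.004 m) or (horizontal distance between jar1 and well1 below 0.011 m and z of jar1 in the frame of well1 between -0.004 and 0.004 m) or (horizontal distance between jar1 and well2 below 0.011 m and z of jar1 in the frame of well2 between -0.004 and 0.004 m) or (horizontal distance between jar1 and well3 below 0.011 m and z of jar1 in the frame of well3 between -0.004 and 0.004 m)) and angle between each of jar1, jar2, jar3, jar4's own z axis and vertical below 0.12 rad and ((horizontal distance between jar2 and well0 below 0.011 m and z of jar2 in the frame of well0 between -0.004 and 0.004 m) or (horizontal distance between jar2 and well1 below 0.011 m and z of jar2 in the frame of well1 between -0.004 and 0.004 m) or (horizontal distance between jar2 and well2 below 0.011 m and z of jar2 in the frame of well2 between -0.004 and 0.004 m) or (horizontal distance between jar2 and well3 below 0.011 m and z of jar2 in the frame of well3 between -0.004 and 0.004 m)) and ((horizontal distance between jar3 and well0 below 0.011 m and z of jar3 in the frame of well0 between -0.004 and 0.004 m) or (horizontal distance between jar3 and well1 below 0.011 m and z of jar3 in the frame of well1 between -0.004 and 0.004 m) or (horizontal distance between jar3 and well2 below 0.011 m and z of jar3 in the frame of well2 between -0.004 and 0.004 m) or (horizontal distance between jar3 and well3 below 0.011 m and z of jar3 in the frame of well3 between -0.004 and 0.004 m)) and ((horizontal distance between jar4 and well0 below 0.011 m and z of jar4 in the frame of well0 between -0.004 and 0.004 m) or (horizontal distance between jar4 and well1 below 0.011 m and z of jar4 in the frame of well1 between -0.004 and 0.004 m) or (horizontal distance between jar4 and well2 below 0.011 m and z of jar4 in the frame of well2 between -0.004 and 0.004 m) or (horizontal distance between jar4 and well3 below 0.011 m and z of jar4 in the frame of well3 between -0.004 and 0.004 m)) and value of joint each of lid1, lid2, lid3, lid4 above 0.004 m and value of joint timer below 0.13 rad and value of joint start below 0.002 m and linear speed of each of jar1, jar2, jar3, jar4 below 0.02 m/s); the robot touches nothing.
It fails at once if the start button is pressed while a lid is not home or the timer is not on 5 (value of joint start above 0.0035 m and (value of joint any of lid1, lid2, lid3, lid4 below 0.0038 m or value of joint timer below 2.07 rad or value of joint timer above 2.43 rad)).
It fails at once if a bystander is pushed more than 30 mm or tipped (distance of any of carton, roll, cup from where it was at the start of the episode above 0.03 m or angle between any of carton, roll, cup's own z axis and vertical above 0.5 rad).
Of jar1, jar2, jar3, jar4 only 3 to 4 are there at a start; the rules pass over those that are not, and their reading is None.
At some moment in a run one of jar1, jar2, jar3, jar4 may be knocked a few centimetres aside while the robot is not near it.
Once in a run the grip may slacken for a moment while it holds something.
It also fails if it takes over 210 s, if anything falls off the work surface, if the arm or the gripper's body presses on something with over 40 N, if the wrist force passes 120 N, or if a joint passes its speed limit or range.

### The arm

A 6-joint arm with a two-finger parallel gripper is mounted at the origin on the work surface. World frame = base frame: x ahead of the robot, y to its left, z up, the work surface at z = 0. Lengths are in m, angles in degrees, forces in N, time in s.
With the tool pointing down it reaches from about 0.3 to 0.75 m from the base axis. Payload 8.5 kg.
Tool frame: the origin (TCP) lies midway between the tips of the shut fingers; the grasp point (between the pads) lies 19 mm behind it; z points along the fingers, y is the line along which they close (so a half turn about z gives the same grasp; the last joint's range is limited). The gripper opens to 85 mm and grips with 20 to 120 N. Pads are 22 mm wide; open, the fingers measure 114 mm over their backs; the gripper's body (76 mm by 85 mm) begins 54 mm behind the grasp point. The pads swing forward as they close: fully open they stand 13 mm farther back than shut.
Start: joints at [-89.341, 21.807, 74.336, -0, 83.858, -12.336], TCP at [0.124, -0.536, 0.231] pointing down, gripper open.
Joint ranges: [-178.18, 178.18], [-50.72, 133.34], [12.68, 142.11], [-81.47, 261.47], [9.98, 163.14], [-165.26, 165.26]. Speed limits (degrees/s): [136.94, 136.94, 180, 180, 180, 180].

### API

Orientations are given as a 3x3 rotation matrix whose columns are the frame's x, y, z axes.
In Python, from rig import observe, optics, order, spotter gives the robot as it stands.
- The arm moves only by the tool move_arm, never from a script. Its argument "series" is text: rows parted by semicolons, each of 5 numbers parted by spaces: the shift along the tool's x, y, z in cm, then the turn about the tool's z in degrees, then the opening, from -1 (shut) to 1 (fully open). A call has 1 to 8 rows; each row is the pose to reach, as a shift and turn from the pose commanded when the call began, along the tool's axes at that moment; what a row does not reach only later rows make up. A row lasts 1/8 s, in which the tool goes at most 62.5 mm and 10.7 degrees, less where a joint would pass 70% of its speed; a pose out of reach is approached as far as the arm can. A call with a gripper value outside its range is refused whole. The fingers move at their own pace and stop on an object; "force" is the grip in N (left out, the last holds). Time passes only in rows, so rows that repeat a pose let the fingers close. It gives the time, the measured TCP pose, the force, the opening and the grip force at its end, in the units of the state.
- observe(): the state, without advancing time (a new reading comes with each control period).
- optics.get_image(name): name is "scene" or "top" or "wrist"; returns a dict with "pixels" (420x560x3 uint8, blue, green, red), "camera_matrix" (3x3 intrinsics, pixels), "rvec" (rotation vector, rad) and "tvec" (3), from world to camera coordinates, as OpenCV has them. Camera axes: x right, y down, z forward; pixel columns grow to the right and rows downward; lengths in m; the calibration is good to about 2 mm. A picture is of the moment at which its call begins. There is no depth.
- order.close_job(): hands the job in; it is judged then, once.
Trained networks look in the newest picture that a camera, given by its name, has taken for a name from the list of things; names that differ only in an ending like _2 or _b are one class to them, and where a whole thing is asked for, a point or a joint stands for the part that bears it (a point fixed in the world has none). Each returns a list of dicts, best first, with "score" (0 to 1); they miss things now and then, are a little off and sometimes report something else, mostly with a low value. They report only what shows in the picture. A call takes as long as a camera call. They do not tell look-alikes from the thing itself.
- spotter.find_in(thing, camera): "point" ([x, y, z] in m, in world coordinates, good to about 4 mm: the middle of the surface that is visible of it).
- spotter.cut_out(thing, camera): "pixels" (420x560 bool, what is visible of it).
- spotter.mark_of(thing, camera): "point" ([x, y, z] in m, in world coordinates, good to about 4 mm: a listed point, or the origin of a listed thing).
The state is a dict: "time_s": time; "q": joint angles; "qvel": joint speeds; "joint_efforts": joint torques, N m; "position": TCP position; "tool_rot": TCP orientation; "ft_force": force on the tool from outside, world axes, zero at the start; "wrist_torque": the same for the moment, N m; "grip_width": finger opening in m; "gripper_force": force on a finger pad.
Only numpy, scipy, OpenCV 4.12 (cv2) and the standard library are available. Lean on these libraries where they do the work, as an engineer would, in place of code of your own. Each camera call takes 0.05 s, during which the arm holds its last target. There are 200 camera calls.

## Working session

There is one attempt and no reset: what is moved stays moved. The work goes in short steps, Python scripts to look and compute and a tool call to move; the robot and the scene stay as the last step left them, time stands still between calls to the robot, and variables do not carry over. Pictures are saved under pics/ and viewed, at most 14 in all, crops included, and the job is handed in when it is done.

Besides the shell and the picture viewer there is one more tool, called as name(argument=value, ...) on one line, values as JSON. move_arm: Moves the arm, as the interface text tells. Its arguments: {"type":"object","properties":{"series":{"type":"string"},"force":{"type":"number"}},"required":["series"]}

```bash
mkdir -p pics; cat > h.py <<'E'
import numpy as np, cv2, json
from rig import observe, optics, order, spotter
def snap(cam,name=None):
    im=optics.get_image(cam)
    if name: cv2.imwrite('pics/'+name+'.png',im['pixels'])
    return im
def proj(im,p):
    return cv2.projectPoints(np.array(p,float).reshape(-1,3),im['rvec'],im['tvec'],im['camera_matrix'],None)[0].reshape(-1,2)
def ray(im,uv,z):
    "pixel -> world at height z"
    R=cv2.Rodrigues(im['rvec'])[0]; t=np.array(im['tvec']).ravel()
    c=-R.T@t; d=R.T@np.linalg.inv(im['camera_matrix'])@np.array([uv[0],uv[1],1.])
    return c+d*(z-c[2])/d[2]
def marks(names,cam):
    for n in names:
        print(n,cam,[(np.round(r['point'],3).tolist(),round(r['score'],2)) for r in spotter.mark_of(n,cam)[:5]])
E
python3 - <<'E'
from h import *
s=observe();print(s['time_s'],s['position'],np.round(s['tool_rot'],3).tolist(),s['grip_width'])
snap('top','top0');snap('scene','scene0')
marks(['shaker','timer_grip','start_top','jar1','jar2','jar3','jar4','carton','roll','cup'],'top')
marks(['shaker','timer_grip','start_top','well0','well1','well2','well3'],'scene')
E
```

```text
0.0 [ 0.12367243 -0.53560263  0.23071047] [[0.974, 0.225, -0.0], [0.225, -0.974, 0.001], [0.0, -0.001, -1.0]] 0.08519263430315493
shaker top [([0.534, 0.081, -0.001], 0.67)]
timer_grip top [([0.523, 0.221, 0.055], 0.94), ([0.637, 0.448, 0.001], 0.5)]
start_top top [([0.606, 0.212, 0.05], 0.58)]
jar1 top [([0.579, -0.326, 0.001], 0.97), ([0.721, -0.392, -0.0], 0.85), ([0.434, -0.284, -0.002], 0.72), ([0.454, -0.151, 0.001], 0.66), ([0.572, -0.16, -0.001], 0.61)]
jar2 top [([0.579, -0.326, 0.001], 0.97), ([0.721, -0.392, -0.0], 0.85), ([0.434, -0.284, -0.002], 0.72), ([0.454, -0.151, 0.001], 0.66), ([0.572, -0.16, -0.001], 0.61)]
jar3 top [([0.579, -0.326, 0.001], 0.97), ([0.721, -0.392, -0.0], 0.85), ([0.434, -0.284, -0.002], 0.72), ([0.454, -0.151, 0.001], 0.66), ([0.572, -0.16, -0.001], 0.61)]
jar4 top [([0.579, -0.326, 0.001], 0.97), ([0.721, -0.392, -0.0], 0.85), ([0.434, -0.284, -0.002], 0.72), ([0.454, -0.151, 0.001], 0.66), ([0.572, -0.16, -0.001], 0.61)]
carton top [([0.435, 0.422, 0.002], 0.85)]
roll top [([0.638, 0.446, 0.001], 0.64), ([0.581, 0.125, 0.01], 0.48), ([0.569, -0.156, 0.074], 0.43)]
cup top [([0.74, -0.272, -0.001], 0.75)]
shaker scene [([0.536, 0.087, -0.001], 0.95), ([0.572, -0.153, 0.001], 0.42)]
timer_grip scene [([0.516, 0.225, 0.055], 0.69), ([0.429, -0.282, 0.002], 0.62)]
start_top scene [([0.606, 0.211, 0.053], 0.59)]
well0 scene [([0.574, 0.035, 0.01], 0.97), ([0.581, 0.124, 0.015], 0.91), ([0.498, 0.131, 0.01], 0.76), ([0.489, 0.043, 0.015], 0.58)]
well1 scene [([0.574, 0.035, 0.01], 0.97), ([0.581, 0.124, 0.015], 0.91), ([0.498, 0.131, 0.01], 0.76), ([0.489, 0.043, 0.015], 0.58)]
well2 scene [([0.574, 0.035, 0.01], 0.97), ([0.581, 0.124, 0.015], 0.91), ([0.498, 0.131, 0.01], 0.76), ([0.489, 0.043, 0.015], 0.58)]
well3 scene [([0.574, 0.035, 0.01], 0.97), ([0.581, 0.124, 0.015], 0.91), ([0.498, 0.131, 0.01], 0.76), ([0.489, 0.043, 0.015], 0.58)]
```

View pics/top0.png

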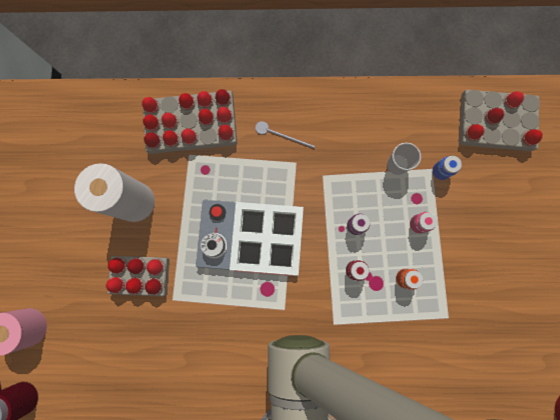

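View pics/scene0.png

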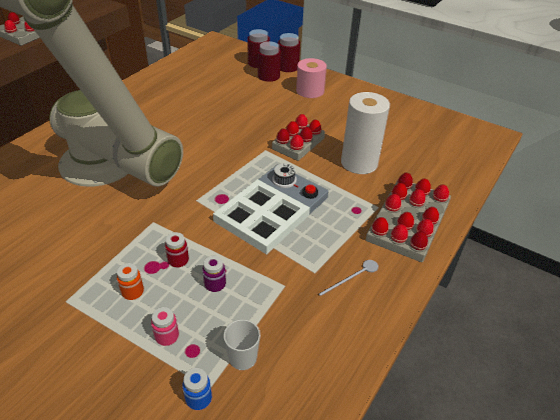

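The top view shows purple (359,223), crimson (357,270), pink (424,222) and orange (408,279) on the newspaper. The blue look-alike is at (447,167) and the shaker is around (250,240). In the scene view all four lids look proud, with the neck showing.

```bash
cat >> h.py <<'E'
def go(x,y,z,a=None):
    "tool-frame shift cm and turn deg to world pose; a = heading of tool x"
    s=observe();R=np.array(s['tool_rot']);a0=np.degrees(np.arctan2(R[1,0],R[0,0]))
    d=R.T@(np.array([x,y,z])-s['position'])*100
    t=0 if a is None else (a0-a+180)%360-180
    print('shift',np.round(d,2),'turn',round(t,1),'a0',round(a0,1),'q',np.round(s['q'],0),'t',round(s['time_s'],2))
E
python3 - <<'E'
from h import *
from scipy.optimize import least_squares
W=[]
T=[];B=[]
for cam in ['top','scene']*2:
    optics.get_image(cam)
    for r in spotter.mark_of('well0',cam):
        if r['score']>.5: W.append(r['point'][:2])
    T+= [spotter.mark_of('timer_grip',cam)[0]['point']];B+=[r['point'] for r in spotter.mark_of('start_top',cam)[:1]]
W=np.array(W);print(np.round(W,3).tolist(),np.round(T,3).tolist(),np.round(B,3).tolist())
L=np.array([[i,j] for i in(-.042,.042) for j in(-.042,.042)])
def pts(p):
    c,s=np.cos(p[2]),np.sin(p[2]);return p[:2]+L@np.array([[c,s],[-s,c]])
def f(p): return np.linalg.norm(W[:,None]-pts(p)[None],axis=2).min(1)
r=least_squares(f,[.536,.083,-.08],loss='soft_l1',f_scale=.004)
print(r.x,np.degrees(r.x[2]),pts(r.x))
go(.51,-.23,.30,40)
E
```

```text
[[0.489, 0.047], [0.576, 0.036], [0.501, 0.13], [0.581, 0.126], [0.573, 0.036], [0.495, 0.129], [0.578, 0.122], [0.488, 0.042], [0.488, 0.044], [0.497, 0.131], [0.575, 0.034], [0.581, 0.125], [0.494, 0.133], [0.574, 0.037], [0.486, 0.042]] [[0.519, 0.221, 0.059], [0.516, 0.224, 0.054], [0.518, 0.221, 0.058], [0.517, 0.223, 0.052]] [[0.605, 0.214, 0.05], [0.489, 0.044, 0.014], [0.608, 0.215, 0.049], [0.607, 0.21, 0.057]]
[ 0.53482435  0.08350907 -0.0867872 ] -4.972540418458042 [[0.48934193 0.04530763]
 [0.49662291 0.12899148]
 [0.57302579 0.03802665]
 [0.58030676 0.12171051]]
shift [ 44.52 -21.12  -6.87] turn -27.0 a0 13.0 q [-89.  22.  74.   0.  84. -12.] t 1.75
```

move_arm(series="44.5 -21.1 -6.9 -27 1; 44.5 -21.1 -6.9 -27 1; 44.5 -21.1 -6.9 -27 1; 44.5 -21.1 -6.9 -27 1; 44.5 -21.1 -6.9 -27 0.5; 44.5 -21.1 -6.9 -27 0.5; 44.5 -21.1 -6.9 -27 0.5; 44.5 -21.1 -6.9 -27 0.5", force=40)

```text
time_s: 2.75
position: [0.5113, -0.2286, 0.3008]
tool_rot: [[0.766, 0.643, 0.0], [0.643, -0.766, -0.0], [0.0, 0.0, -1.0]]
ft_force: [-0.0, -1.0, 0.3]
grip_width: 0.0639
gripper_force: 0.0
```

```bash
python3 - <<'E'
from h import *
im=snap('wrist','w0')
marks(['jar1','lid1_top'],'wrist')
print(proj(im,[[.579,-.326,.03],[.434,-.284,.03],[.454,-.151,.03],[.572,-.16,.03]]))
s=observe();print(s['position'],s['grip_width'])
go(.572,-.16,.12,40)
E
```

```text
jar1 wrist [([0.429, -0.283, 0.004], 0.96), ([0.45, -0.152, 0.001], 0.91), ([0.728, -0.395, -0.002], 0.9), ([0.576, -0.152, -0.001], 0.8), ([0.574, -0.321, -0.0], 0.56)]
lid1_top wrist [([0.45, -0.152, 0.075], 0.72)]
[[365.65237279 183.82722347]
 [271.07595562 243.29512087]
 [202.66022226 171.1869826 ]
 [265.36966217 103.03321622]]
[ 0.511316   -0.22844669  0.30026727] 0.06422733418585631
shift [ 9.05 -1.31 18.03] turn 0.2 a0 40.2 q [-36.  21.  65.   0.  95.  14.] t 2.9
```

View pics/w0.png

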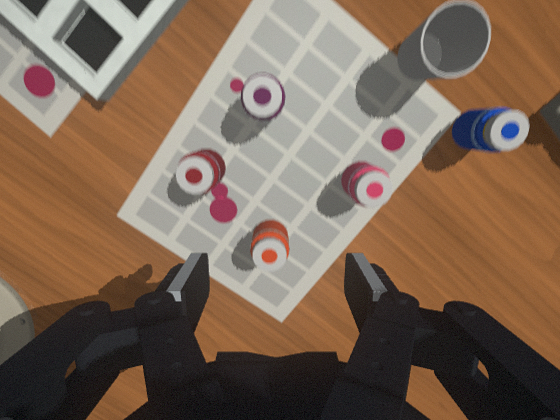

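The wrist view shows four lid tops: purple (263,96), crimson (193,175), pink (373,188) and orange (269,254). Next I'll compute the jar axes from these at lid height.

```bash
python3 - <<'E'
from h import *
im=optics.get_image('wrist')
for n,uv in dict(pur=(263,96),cri=(193,174),pink=(374,189),ora=(269,255)).items():
    print(n,np.round(ray(im,uv,.076),4))
p=ray(im,(263,96),.076)
go((p[0]+.572)/2,(p[1]-.156)/2,.11,40)
go((p[0]+.572)/2,(p[1]-.156)/2,.018,40)
E
```

```text
pur [ 0.5748 -0.1556  0.076 ]
cri [ 0.4562 -0.1481  0.076 ]
pink [ 0.5796 -0.3214  0.076 ]
ora [ 0.4352 -0.2809  0.076 ]
shift [ 9.59 -1.57 19.01] turn 0.1 a0 40.1 q [-36.  21.  65.  -0.  95.  14.] t 2.95
shift [ 9.6  -1.57 28.21] turn 0.1 a0 40.1 q [-36.  21.  65.  -0.  95.  14.] t 2.95
```

move_arm(series="9.6 -1.6 5 0 0.85; 9.6 -1.6 12 0 0.85; 9.6 -1.6 18 0 0.85; 9.6 -1.6 22 0 0.85; 9.6 -1.6 25 0 0.85; 9.6 -1.6 28.2 0 0.85; 9.6 -1.6 28.2 0 0.85; 9.6 -1.6 28.2 0 0.85")

```text
time_s: 3.95
position: [0.5734, -0.1574, 0.0197]
tool_rot: [[0.767, 0.642, 0.002], [0.642, -0.767, -0.001], [0.001, 0.002, -1.0]]
ft_force: [-0.3, -0.6, 1.1]
grip_width: 0.0783
gripper_force: 0.0
```

move_arm(series="0 0 0 0 -1; 0 0 0 0 -1; 0 0 0 0 -1; 0 0 0 0 -1; 0 0 -3 0 -1; 0 0 -8 0 -1; 0 0 -12 0 -1; 0 0 -12 0 -1", force=40)

```text
time_s: 4.95
position: [0.5742, -0.1567, 0.1416]
tool_rot: [[0.766, 0.643, 0.006], [0.643, -0.766, -0.003], [0.003, 0.006, -1.0]]
ft_force: [0.5, -0.1, -2.7]
grip_width: 0.0511
gripper_force: 42.6
```

```bash
python3 - <<'E'
from h import *
snap('wrist','w1'); im=snap('scene','s1')
s=observe();print(s['position'],s['grip_width'],s['gripper_force'],s['ft_force'])
E
```

```text
[ 0.57260735 -0.15601564  0.13775156] 0.051357779749415036 42.6398903131485 [-0.05732066  0.14440834 -2.86833907]
```

View pics/w1.png

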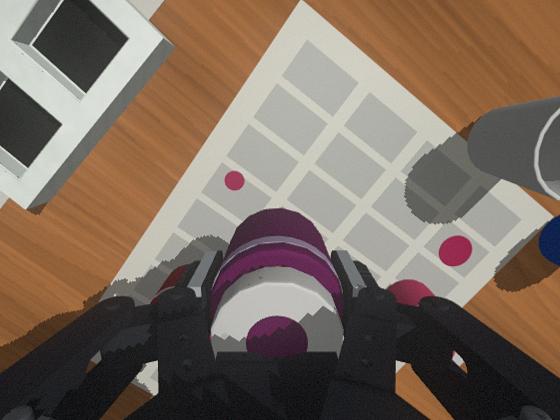

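Purple is held upright between the pads. Next I'll carry it towards the well and check the shaker pose with the wrist camera on the way.

```bash
python3 - <<'E'
from h import *
go(.48,0.0,.26,40)
E
```

```text
shift [  2.93 -17.91 -12.21] turn 0.0 a0 40.0 q [-27.  31.  76.  -0.  74.  23.] t 5.05
```

move_arm(series="3 -18 -12.2 0 -1; 3 -18 -12.2 0 -1; 3 -18 -12.2 0 -1; 3 -18 -12.2 0 -1; 3 -18 -12.2 0 -1; 3 -18 -12.2 0 -1; 3 -18 -12.2 0 -1")

```text
time_s: 5.92
position: [0.4805, 0.0002, 0.2589]
tool_rot: [[0.767, 0.642, -0.003], [0.642, -0.767, 0.001], [-0.002, -0.002, -1.0]]
ft_force: [-0.1, -0.4, -2.0]
grip_width: 0.0513
gripper_force: 42.9
```

```bash
python3 - <<'E'
from h import *
im=snap('wrist')
px=im['pixels'].copy()
P=[.5348,.0835,-.0868]
c,s=np.cos(P[2]),np.sin(P[2])
def w(x,y,z): return [P[0]+c*x-s*y,P[1]+s*x+c*y,z]
for i in(-.042,.042):
  for j in(-.042,.042):
    q=proj(im,[w(i+a,j+b,.03) for a,b in((-.03,-.03),(-.03,.03),(.03,.03),(.03,-.03))])
    cv2.polylines(px,[np.int32(q*16)],True,(0,0,255),1,cv2.LINE_AA,4)
q=proj(im,[w(-.09,-.09,.03),w(-.09,.18,.03),w(.09,.18,.03),w(.09,-.09,.03)])
cv2.polylines(px,[np.int32(q*16)],True,(255,0,0),1,cv2.LINE_AA,4)
cv2.imwrite('pics/w2.png',px)
marks(['well0','timer_grip','start_top','shaker'],'wrist')
print(observe()['grip_width'])
E
```

```text
well0 wrist [([0.582, 0.126, 0.013], 0.85), ([0.502, 0.13, 0.012], 0.83), ([0.489, 0.044, 0.01], 0.79), ([0.572, 0.038, 0.01], 0.66)]
timer_grip wrist [([0.522, 0.224, 0.054], 0.59)]
start_top wrist []
shaker wrist [([0.538, 0.085, -0.004], 0.94)]
0.05153173123395029
```

View pics/w2.png

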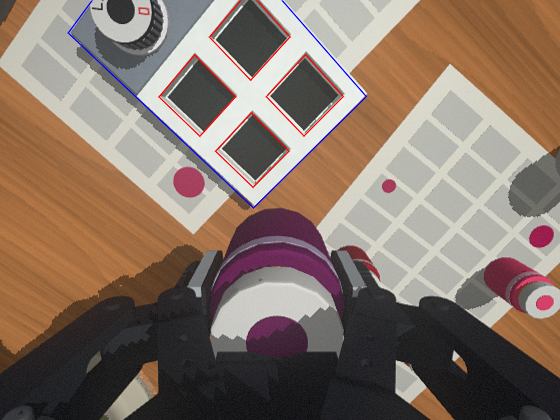

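Wells lie at (252,38), (198,97), (305,95) and (252,150). My model outlines fit to within about 2 px, which is about 2 mm. I'll refine with an edge fit.

```bash
cat > fit.py <<'E'
from h import *
from scipy.optimize import minimize
def model(P):
    c,s=np.cos(P[2]),np.sin(P[2]); R=np.array([[c,-s],[s,c]])
    out=[]
    def edge(a,b): 
        t=np.linspace(.05,.95,40)[:,None]; out.append(np.array(a)+t*(np.array(b)-np.array(a)))
    for i in(-.042,.042):
      for j in(-.042,.042):
        k=[(i+.03*a,j+.03*b) for a,b in((-1,-1),(-1,1),(1,1),(1,-1))]
        for m in range(4): edge(k[m],k[(m+1)%4])
    k=[(-.09,.088),(-.09,-.09),(.09,-.09),(.09,.088)]
    for m in range(3): edge(k[m],k[m+1])
    L=np.vstack(out)
    return np.c_[L@R.T+P[:2],np.full(len(L),.03)]
def fit(cam,P0):
    im=optics.get_image(cam); g=cv2.cvtColor(im['pixels'],cv2.COLOR_BGR2GRAY)
    e=cv2.Canny(g,60,150); D=cv2.distanceTransform(255-e,cv2.DIST_L2,5)
    def f(P):
        q=proj(im,model(P)); d=cv2.remap(D,q[:,:1].astype(np.float32),q[:,1:].astype(np.float32),cv2.INTER_LINEAR,borderValue=6)
        return np.minimum(d,6).mean()
    r=minimize(f,P0,method='Nelder-Mead',options=dict(initial_simplex=np.array(P0)+np.array([[0,0,0],[.004,0,0],[0,.004,0],[0,0,.03]]),xatol=1e-5))
    print(cam,np.round(r.x,4),r.fun,f(P0)); return r.x
E
python3 - <<'E'
from fit import *
for c in('wrist','top','scene'): fit(c,[.5348,.0835,-.0868])
E
```

```text
wrist [ 0.5371  0.0841 -0.0776] 0.5197196006774902 1.2964399
top [ 0.5361  0.0861 -0.0741] 2.1157562732696533 2.2871528
scene [ 0.5361  0.082  -0.0771] 0.16994602978229523 0.34435853
```

```bash
python3 - <<'E'
from h import *
go(.5816,.1225,.11,39.6)
go(.5816,.1225,.033,39.6)
E
```

```text
shift [15.57 -2.82 15.02] turn 0.4 a0 40.0 q [-14.  14.  82.  -0.  85.  36.] t 6.33
shift [15.57 -2.82 22.72] turn 0.4 a0 40.0 q [-14.  14.  82.  -0.  85.  36.] t 6.33
```

move_arm(series="6 -1 4 0 -1; 12 -2.5 9 0.4 -1; 15.6 -2.8 14 0.4 -1; 15.6 -2.8 18 0.4 -1; 15.6 -2.8 20.4 0.4 -1; 15.6 -2.8 21.4 0.4 -1; 15.6 -2.8 22.2 0.4 -1; 15.6 -2.8 22.7 0.4 -1")

```text
time_s: 7.32
position: [0.5824, 0.1224, 0.034]
tool_rot: [[0.771, 0.637, 0.002], [0.637, -0.771, -0.0], [0.001, 0.001, -1.0]]
ft_force: [-0.5, -0.6, -1.2]
grip_width: 0.051
gripper_force: 42.8
```

```bash
python3 - <<'E'
from h import *
s=observe();print(s['position'],s['ft_force'],s['grip_width'])
go(.5816,.1225,.033,39.6)
E
```

```text
[0.58238711 0.12240913 0.03402048] [-0.45534078 -0.55558537 -1.19792492] 0.0510227751314075
shift [-0.06 -0.06  0.1 ] turn -0.0 a0 39.6 q [ 0. 38. 82. -0. 60. 51.] t 7.33
```

move_arm(series="0 0 0.1 0 0.6; 0 0 0.1 0 0.6; 0 0 0.1 0 0.6; 0 0 -4 0 0.6; 0 0 -8 0 0.6; 0 0 -8 0 -1; 0 0 -8 0 -1; 0 0 -8 0 -1")

```text
time_s: 8.32
position: [0.5813, 0.1226, 0.1121]
tool_rot: [[0.771, 0.637, -0.002], [0.637, -0.771, 0.0], [-0.002, -0.002, -1.0]]
ft_force: [-0.3, -0.3, 0.3]
grip_width: 0.0144
gripper_force: 0.0
```

```bash
python3 - <<'E'
from fit import *
s=observe();print(s['position'],s['ft_force'],s['grip_width'])
im=snap('scene'); cv2.imwrite('pics/s3.png',cv2.resize(im['pixels'][130:370,40:360],None,fx=2.4,fy=2.4))
print(proj(im,[[.5816,.1225,.088],[.5816,.1225,.083]]))
marks(['jar1'],'scene')
E
```

```text
[0.58133696 0.12262395 0.11210276] [-0.30446431 -0.28390404  0.30554151] 0.01435127238654846
[[285.32235615 191.95623301]
 [285.255557   193.42181365]]
jar1 scene [([0.724, -0.392, -0.002], 0.94), ([0.451, -0.15, 0.002], 0.86), ([0.431, -0.284, 0.0], 0.85), ([0.578, -0.324, 0.001], 0.84), ([0.582, 0.124, 0.091], 0.64)]
```

View pics/s3.png

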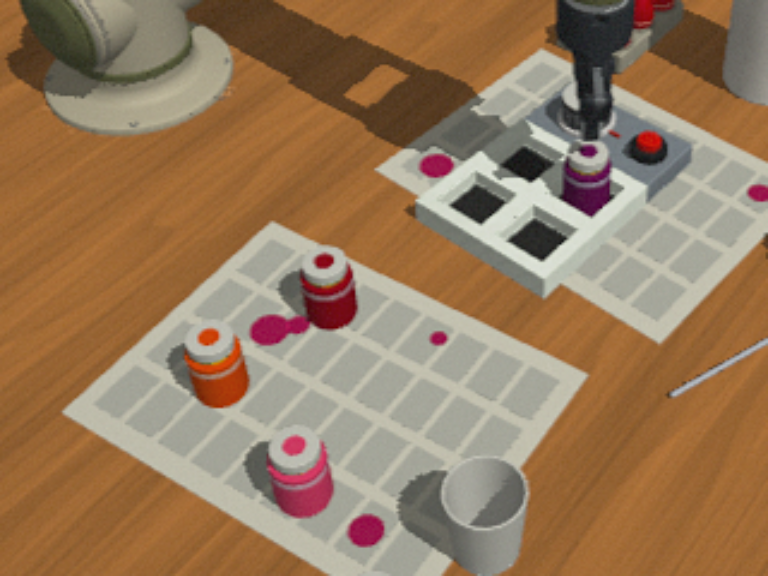

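Purple stands in its well at crop (588,180), with the fingers above it. The other three jars haven't moved. Now I'll press the lid.

move_arm(series="0 0 1 0 -1; 0 0 2 0 -1; 0 0 2.4 0 -1; 0 0 2.7 0 -1; 0 0 2.9 0 -1; 0 0 3.1 0 -1; 0 0 3.1 0 -1")

```text
time_s: 9.3
position: [0.5819, 0.1226, 0.0831]
tool_rot: [[0.771, 0.637, 0.001], [0.637, -0.771, -0.0], [0.0, 0.0, -1.0]]
ft_force: [-2.9, -0.7, 5.0]
grip_width: 0.0003
gripper_force: 2.7
```

move_arm(series="0 0 0.1 0 -1; 0 0 0.3 0 -1; 0 0 0.5 0 -1; 0 0 0.5 0 -1")

```text
time_s: 9.8
position: [0.5829, 0.1227, 0.0829]
tool_rot: [[0.77, 0.638, 0.006], [0.638, -0.77, -0.0], [0.005, 0.004, -1.0]]
ft_force: [-12.8, -1.0, 40.3]
grip_width: 0.0001
gripper_force: 20.0
```

move_arm(series="0 0 -2 0 -1; 0 0 -7 0 0; 0 0 -7 0 0.85; 0 0 -7 0 0.85")

```text
time_s: 10.3
position: [0.5816, 0.1226, 0.1469]
tool_rot: [[0.771, 0.637, -0.001], [0.637, -0.771, -0.0], [-0.0, -0.0, -1.0]]
ft_force: [-0.0, 0.2, 0.1]
grip_width: 0.0546
gripper_force: 0.0
```

```bash
python3 - <<'E'
from h import *
im=snap('wrist')
marks(['jar1'],'top')
go(.4548,-.149,.019,40)
E
```

```text
jar1 top [([0.578, -0.328, 0.0], 0.81), ([0.432, -0.282, -0.0], 0.77), ([0.724, -0.391, -0.003], 0.69), ([0.452, -0.152, 0.003], 0.59)]
shift [-27.04  12.88  12.74] turn -0.4 a0 39.6 q [ 1. 30. 75. -0. 75. 51.] t 10.4
```

move_arm(series="-6 2.9 -2 0 0.85; -12 5.8 -2 0 0.85; -18 8.6 -2 0 0.85; -24 11.5 -1 0 0.85; -27 12.9 3 0 0.85; -27 12.9 8 0 0.85; -27 12.9 11 0 0.85; -27 12.9 12.7 0 0.85")

```text
time_s: 11.4
position: [0.455, -0.1485, 0.018]
tool_rot: [[0.771, 0.637, -0.003], [0.637, -0.771, 0.002], [-0.001, -0.004, -1.0]]
ft_force: [0.5, 0.3, 0.2]
grip_width: 0.0791
gripper_force: 0.0
```

move_arm(series="0 0 0 0 0.85; 0 0 0 0 -1; 0 0 0 0 -1; 0 0 0 0 -1; 0 0 0 0 -1; 0 0 0 0 -1; 0 0 -5 0 -1; 0 0 -10 0 -1")

```text
time_s: 12.4
position: [0.4556, -0.1486, 0.1213]
tool_rot: [[0.771, 0.637, -0.001], [0.637, -0.771, 0.001], [-0.0, -0.002, -1.0]]
ft_force: [0.9, -1.1, -2.7]
grip_width: 0.051
gripper_force: 43.9
```

```bash
python3 - <<'E'
from h import *
im=snap('wrist')
s=observe();print(s['position'],s['ft_force'],s['grip_width'])
go(.4978,.1289,.14,39.6)
go(.4978,.1289,.033,39.6)
E
```

```text
[ 0.4579981  -0.14985036  0.12747857] [ 3.41968423 -0.87227343  4.40957027] 0.05048630437623439
shift [ 20.85 -18.92  -1.36] turn 0.0 a0 39.6 q [-32.  21.  95.   0.  64.  18.] t 12.45
shift [ 20.81 -19.02   9.34] turn 0.0 a0 39.6 q [-32.  21.  95.   0.  64.  18.] t 12.45
```

move_arm(series="3 -3 -4 0 -1; 7.5 -6.5 -4 0 -1; 12 -10.5 -4 0 -1; 16.5 -14.5 -4 0 -1; 20.9 -18.7 -4 0 -1; 20.9 -18.7 -2 0 -1; 20.9 -18.7 0 0 -1; 20.9 -18.7 0 0 -1")

```text
time_s: 13.45
position: [0.4969, 0.1286, 0.119]
tool_rot: [[0.77, 0.638, -0.004], [0.638, -0.77, -0.0], [-0.003, -0.002, -1.0]]
ft_force: [0.5, -0.0, -3.6]
grip_width: 0.0512
gripper_force: 43.8
```

```bash
python3 - <<'E'
from h import *
s=observe();print(s['position'],s['ft_force'],s['grip_width'])
im=snap('wrist','w4')
go(.4978,.1289,.033,39.6)
E
```

```text
[0.49690717 0.12855395 0.11900625] [ 4.93808917e-01 -2.90828086e-03 -3.64339327e+00] 0.05119123830607695
shift [ 0.05 -0.02  8.71] turn -0.0 a0 39.6 q [ 1. 25. 90.  0. 65. 52.] t 13.5
```

View pics/w4.png

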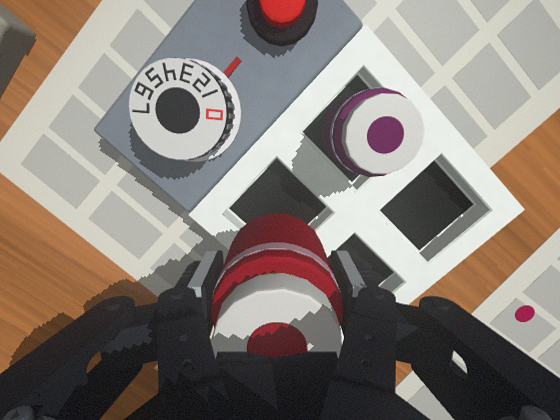

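Crimson is held over its well and purple stands correctly with its lid home. The collar numbers are visible around (180,110). The red 0 is at (214,115) and the index mark at (233,67), so I'll check the setting by geometry later.

move_arm(series="0 0 3 0 -1; 0 0 5 0 -1; 0 0 6.5 0 -1; 0 0 7.7 0 -1; 0 0 8.6 0 -1; 0 0 8.6 0 -1")

```text
time_s: 14.25
position: [0.4979, 0.1284, 0.0342]
tool_rot: [[0.771, 0.637, -0.0], [0.637, -0.771, 0.0], [-0.0, -0.0, -1.0]]
ft_force: [-0.6, 0.6, -2.2]
grip_width: 0.0511
gripper_force: 44.0
```

```bash
python3 - <<'E'
from h import *
s=observe();print(s['position'],s['ft_force'],s['grip_width'])
# rectify collar from image w4 (recompute camera of that pose not available) -> use top picture now
im=optics.get_image('top')
for n,uv in dict(c=(211,244)).items(): print(n,ray(im,uv,.066))
E
```

```text
[0.49788512 0.12838368 0.03415227] [-0.61771113  0.59437666 -2.15042866] 0.05107582615303594
c [0.51682189 0.22327258 0.066     ]
```

move_arm(series="0 0 0.3 0 -1; 0 0 0.3 0 -1; 0 0 0.3 0 0.6; 0 0 0.3 0 0.6; 0 0 0.3 0 0.6; 0 0 -4 0 0.6; 0 0 -8 0 0.4; 0 0 -8 0 -1")

```text
time_s: 15.3
position: [0.4993, 0.1285, 0.1168]
tool_rot: [[0.77, 0.637, 0.006], [0.637, -0.77, 0.0], [0.005, 0.004, -1.0]]
ft_force: [1.3, 0.5, -0.7]
grip_width: 0.0426
gripper_force: 0.0
```

move_arm(series="0 0 0 0 -1; 0 0 0 0 -1; 0 0 1 0 -1; 0 0 2 0 -1; 0 0 2.4 0 -1; 0 0 2.7 0 -1; 0 0 2.9 0 -1; 0 0 3.1 0 -1")

```text
time_s: 16.3
position: [0.498, 0.1285, 0.0839]
tool_rot: [[0.771, 0.637, 0.001], [0.637, -0.771, -0.0], [0.0, 0.0, -1.0]]
ft_force: [-2.2, -0.5, 5.5]
grip_width: -0.0001
gripper_force: 3.0
```

move_arm(series="0 0 0.2 0 -1; 0 0 0.4 0 -1; 0 0 0.6 0 -1; 0 0 0.6 0 -1")

```text
time_s: 16.8
position: [0.4992, 0.1286, 0.0827]
tool_rot: [[0.77, 0.638, 0.007], [0.638, -0.77, -0.0], [0.005, 0.005, -1.0]]
ft_force: [-13.2, -0.9, 52.2]
grip_width: 0.0002
gripper_force: 25.7
```

move_arm(series="0 0 -2 0 -1; 0 0 -7 0 0; 0 0 -7 0 0.85; 0 0 -7 0 0.85")

```text
time_s: 17.3
position: [0.4976, 0.1284, 0.1468]
tool_rot: [[0.771, 0.637, -0.001], [0.637, -0.771, -0.0], [-0.0, -0.0, -1.0]]
ft_force: [-0.9, 0.7, 0.5]
grip_width: 0.0545
gripper_force: 0.0
```

```bash
python3 - <<'E'
from h import *
im=optics.get_image('top')
marks(['jar1'],'top')
im=optics.get_image('scene')
marks(['jar1'],'scene')
go(.434,-.2815,.018,40)
E
```

```text
jar1 top [([0.58, -0.329, -0.002], 0.94), ([0.431, -0.285, 0.001], 0.92), ([0.585, 0.122, 0.012], 0.71), ([0.722, -0.392, 0.001], 0.55)]
jar1 scene [([0.494, 0.127, 0.014], 0.97), ([0.727, -0.39, -0.003], 0.96), ([0.58, 0.121, 0.013], 0.92), ([0.576, -0.326, 0.001], 0.73), ([0.428, -0.282, -0.001], 0.72)]
shift [-31.    27.55  12.85] turn -0.4 a0 39.6 q [ 1. 23. 88.  0. 69. 52.] t 17.5
```

move_arm(series="-4 3.5 -2 0 0.85; -8 7 -2 0 0.85; -12 11 -2 0 0.85; -17 15 -2 0 0.85; -21.5 19 -2 0 0.85; -26 23 -2 0 0.85; -31.1 27.6 -1 0 0.85; -31.1 27.6 2 0 0.85")

```text
time_s: 18.5
position: [0.4339, -0.2866, 0.127]
tool_rot: [[0.773, 0.634, 0.002], [0.634, -0.773, -0.003], [-0.0, 0.003, -1.0]]
ft_force: [0.6, 0.8, -0.2]
grip_width: 0.0788
gripper_force: 0.0
```

```bash
python3 - <<'E'
from h import *
im=snap('wrist'); marks(['jar1'],'wrist')
go(.433,-.2825,.018,40)
E
```

```text
jar1 wrist [([0.429, -0.282, -0.001], 0.95), ([0.571, -0.326, -0.003], 0.94)]
shift [ 0.03  0.1  10.62] turn -0.5 a0 39.5 q [-46.  25.  89.  -0.  67.   4.] t 18.6
```

move_arm(series="0 0 4 0 0.85; 0 0 8 0 0.85; 0 0.1 10.6 0 0.85; 0 0.1 10.6 0 0.85; 0 0.1 10.6 0 -1; 0 0.1 10.6 0 -1; 0 0.1 10.6 0 -1; 0 0.1 10.6 0 -1")

```text
time_s: 19.6
position: [0.4354, -0.2834, 0.023]
tool_rot: [[0.77, 0.637, 0.002], [0.637, -0.77, -0.001], [0.001, 0.002, -1.0]]
ft_force: [0.2, 2.3, 7.5]
grip_width: 0.0512
gripper_force: 41.1
```

move_arm(series="0 0 0 0 -1; 0 0 0 0 -1; 0 0 -4 0 -1; 0 0 -9 0 -1; 0 0 -12 0 -1; 0 0 -12 0 -1; 0 0 -12 0 -1")

```text
time_s: 20.48
position: [0.4344, -0.2827, 0.1403]
tool_rot: [[0.771, 0.637, -0.001], [0.637, -0.771, 0.001], [-0.0, -0.002, -1.0]]
ft_force: [0.3, -0.0, -2.7]
grip_width: 0.0507
gripper_force: 43.5
```

```bash
python3 - <<'E'
from h import *
im=snap('wrist')
s=observe();print(s['position'],s['ft_force'],s['grip_width'])
go(.5752,.0387,.14,39.6)
E
```

```text
[ 0.43428787 -0.28265764  0.14000262] [-0.33274418  0.83077915 -3.52860076] 0.051083538079734404
shift [ 31.34 -15.78   0.04] turn -0.0 a0 39.6 q [-46.  24.  88.   0.  69.   4.] t 20.52
```

move_arm(series="5 -2.5 -2 0 -1; 10 -5 -2 0 -1; 15 -7.5 -2 0 -1; 20 -10 -2 0 -1; 25 -12.5 -2 0 -1; 31.3 -15.8 -2 0 -1; 31.3 -15.8 0 0 -1; 31.3 -15.8 0 0 -1")

```text
time_s: 21.52
position: [0.5741, 0.0389, 0.1386]
tool_rot: [[0.77, 0.639, -0.006], [0.639, -0.77, 0.001], [-0.004, -0.004, -1.0]]
ft_force: [0.0, -0.3, -2.3]
grip_width: 0.051
gripper_force: 43.4
```

```bash
python3 - <<'E'
from h import *
im=snap('wrist','w5')
s=observe();print(s['position'],s['ft_force'],s['grip_width'])
go(.5752,.0387,.034,39.6)
P=[.5365,.0838,-.077]; T=np.array([.5185,.223])
m=lambda uv,z:(lambda v:np.degrees(np.arctan2(v[1],v[0])))((ray(im,uv,z)[:2]-T))
print(proj(im,[[*T,.066],[*T,.036]]))
E
```

```text
[0.5746294  0.03795807 0.13989522] [-0.27054568 -0.22702648 -2.77234297] 0.050922438710630694
shift [1.200e-01 1.000e-02 1.059e+01] turn 0.0 a0 39.6 q [-8. 29. 78. -0. 73. 42.] t 21.57
[[  4.10548671 111.31808256]
 [ 37.70754385 112.39142402]]
```

View pics/w5.png

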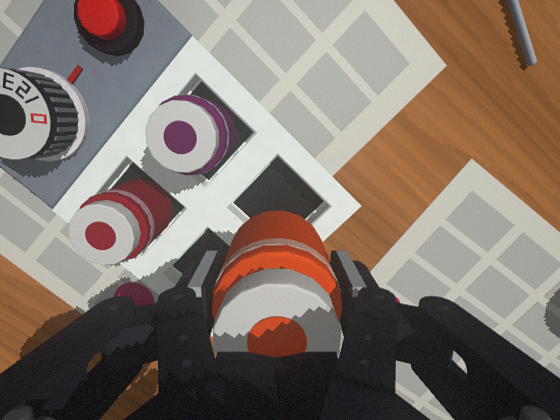

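Orange is held above the (+,-) well. Purple and crimson are seated, with lids at (180,137) and (100,236).

move_arm(series="0.1 0 3 0 -1; 0.1 0 6 0 -1; 0.1 0 8 0 -1; 0.1 0 9.5 0 -1; 0.1 0 10.5 0 -1; 0.1 0 10.6 0 -1; 0.1 0 10.6 0 -1")

```text
time_s: 22.45
position: [0.5764, 0.0386, 0.0358]
tool_rot: [[0.771, 0.637, 0.001], [0.637, -0.771, -0.0], [0.001, 0.001, -1.0]]
ft_force: [0.5, 0.4, -2.6]
grip_width: 0.0507
gripper_force: 43.6
```

move_arm(series="0 0 0.1 0 0.6; 0 0 0.1 0 0.6; 0 0 0.1 0 0.6; 0 0 -4 0 0.6; 0 0 -7.5 0 0.6; 0 0 -7.5 0 -1; 0 0 -7.5 0 -1; 0 0 -7.5 0 -1")

```text
time_s: 23.45
position: [0.5756, 0.0387, 0.1092]
tool_rot: [[0.771, 0.637, -0.002], [0.637, -0.771, 0.0], [-0.001, -0.002, -1.0]]
ft_force: [1.2, 1.2, -0.4]
grip_width: 0.0138
gripper_force: 0.0
```

```bash
python3 - <<'E'
from h import *
im=snap('wrist'); print([observe()[k] for k in('position','grip_width','ft_force')])
snap('scene');marks(['jar1'],'scene')
E
```

```text
[array([0.5756831 , 0.03866994, 0.10933574]), 0.0062151497961266166, array([ 0.19613175, -0.51454414,  0.22222553])]
jar1 scene [([0.571, 0.038, 0.01], 0.83), ([0.581, 0.119, 0.015], 0.71), ([0.726, -0.391, -0.001], 0.66), ([0.577, -0.326, 0.001], 0.61), ([0.493, 0.126, 0.014], 0.55)]
```

move_arm(series="0 0 1 0 -1; 0 0 1.8 0 -1; 0 0 2.1 0 -1; 0 0 2.4 0 -1; 0 0 2.7 0 -1; 0 0 3 0 -1; 0 0 3.3 0 -1; 0 0 3.3 0 -1")

```text
time_s: 24.6
position: [0.5773, 0.0386, 0.0828]
tool_rot: [[0.77, 0.638, 0.007], [0.638, -0.77, -0.001], [0.004, 0.005, -1.0]]
ft_force: [-12.3, 1.5, 41.9]
grip_width: -0.0001
gripper_force: 20.9
```

move_arm(series="0 0 -4 0 -1; 0 0 -8 0 0; 0 0 -8 0 0.85; 0 0 -8 0 0.85")

```text
time_s: 25.1
position: [0.5758, 0.0387, 0.1567]
tool_rot: [[0.771, 0.637, -0.001], [0.637, -0.771, 0.0], [-0.001, -0.001, -1.0]]
ft_force: [0.2, -0.2, -0.2]
grip_width: 0.0548
gripper_force: 0.0
```

```bash
python3 - <<'E'
from h import *
im=optics.get_image('top');marks(['jar1'],'top')
go(.5785,-.3245,.11,40)
E
```

```text
jar1 top [([0.72, -0.394, -0.002], 0.95), ([0.576, -0.326, 0.001], 0.77), ([0.583, 0.123, 0.01], 0.57), ([0.574, 0.04, 0.011], 0.5)]
shift [-22.92  28.18   4.6 ] turn -0.4 a0 39.6 q [-8. 28. 77.  0. 75. 43.] t 25.2
```

move_arm(series="-4 4.5 0 0 0.85; -8 9.5 0 0 0.85; -12 14.5 0 0 0.85; -16 19.5 0 0 0.85; -20 24.5 0 0 0.85; -22.9 28.2 1.5 0 0.85; -22.9 28.2 3.5 0 0.85; -22.9 28.2 3.5 0 0.85")

```text
time_s: 26.2
position: [0.5784, -0.3244, 0.1196]
tool_rot: [[0.771, 0.637, -0.004], [0.637, -0.771, 0.003], [-0.001, -0.005, -1.0]]
ft_force: [0.2, 0.6, 0.1]
grip_width: 0.0785
gripper_force: 0.0
```

```bash
python3 - <<'E'
from h import *
im=snap('wrist'); marks(['jar1'],'wrist')
go(.578,-.3245,.019,40)
E
```

```text
jar1 wrist [([0.727, -0.394, -0.0], 0.92), ([0.573, -0.326, -0.001], 0.76)]
shift [-0.14 -0.06 10.33] turn -0.4 a0 39.6 q [-39.  38.  64.   0.  78.  11.] t 26.3
```

move_arm(series="0 0 4 0 0.85; 0 0 8 0 0.85; -0.1 0 10.2 0 0.85; -0.1 0 10.2 0 0.85; -0.1 0 10.2 0 -1; -0.1 0 10.2 0 -1; -0.1 0 10.2 0 -1; -0.1 0 10.2 0 -1")

```text
time_s: 27.3
position: [0.5794, -0.3256, 0.0224]
tool_rot: [[0.77, 0.638, 0.003], [0.638, -0.77, -0.002], [0.001, 0.003, -1.0]]
ft_force: [-0.5, 1.1, 7.7]
grip_width: 0.051
gripper_force: 42.2
```

move_arm(series="0 0 0 0 -1; 0 0 0 0 -1; 0 0 -4 0 -1; 0 0 -9 0 -1; 0 0 -12 0 -1; 0 0 -12 0 -1; 0 0 -12 0 -1")

```text
time_s: 28.18
position: [0.578, -0.3248, 0.1388]
tool_rot: [[0.771, 0.637, -0.002], [0.637, -0.771, 0.002], [-0.001, -0.003, -1.0]]
ft_force: [-0.4, 0.5, -3.5]
grip_width: 0.0514
gripper_force: 42.7
```

```bash
python3 - <<'E'
from h import *
im=snap('wrist')
s=observe();print(s['position'],s['ft_force'],s['grip_width'])
go(.4914,.0451,.15,39.6)
E
```

```text
[ 0.57794961 -0.3247477   0.13841039] [ 0.11165937 -0.17074254 -2.43957964] 0.05103431364783777
shift [ 16.9  -34.02  -1.06] turn -0.0 a0 39.6 q [-40.  37.  63.   0.  80.  11.] t 28.23
```

move_arm(series="2.5 -5 -3 0 -1; 5 -10 -3 0 -1; 7.5 -15 -3 0 -1; 10 -20 -3 0 -1; 12.5 -25 -3 0 -1; 15 -30 -3 0 -1; 16.9 -34 -1 0 -1; 16.9 -34 -1 0 -1")

```text
time_s: 29.22
position: [0.49, 0.047, 0.1482]
tool_rot: [[0.768, 0.64, -0.005], [0.64, -0.768, 0.001], [-0.003, -0.004, -1.0]]
ft_force: [1.0, -0.0, -2.0]
grip_width: 0.0514
gripper_force: 43.1
```

```bash
python3 - <<'E'
from h import *
im=snap('wrist','w6')
s=observe();print(s['position'],s['ft_force'],s['grip_width'])
go(.4914,.0451,.034,39.6)
E
```

```text
[0.49122254 0.04545856 0.14906694] [ 0.12335166 -0.49854079 -1.74942063] 0.051013665334846844
shift [ 0.02  0.06 11.51] turn 0.1 a0 39.7 q [-8. 21. 91. -0. 69. 42.] t 29.27
```

move_arm(series="0 0 4 0 -1; 0 0 7 0 -1; 0 0 9 0 -1; 0 0 10.3 0 -1; 0 0 11.1 0 -1; 0 0 11.5 0 -1; 0 0 11.5 0 -1")

```text
time_s: 30.15
position: [0.4923, 0.0444, 0.0355]
tool_rot: [[0.771, 0.637, 0.0], [0.637, -0.771, -0.0], [0.0, 0.0, -1.0]]
ft_force: [-0.6, 0.2, -2.4]
grip_width: 0.0511
gripper_force: 43.3
```

move_arm(series="0 0 0.1 0 0.6; 0 0 0.1 0 0.6; 0 0 0.1 0 0.6; 0 0 -4 0 0.6; 0 0 -7.5 0 0.6; 0 0 -7.5 0 -1; 0 0 -7.5 0 -1; 0 0 -7.5 0 -1")

```text
time_s: 31.15
position: [0.4916, 0.0445, 0.1093]
tool_rot: [[0.771, 0.637, -0.002], [0.637, -0.771, 0.0], [-0.001, -0.002, -1.0]]
ft_force: [-1.0, -0.4, -1.3]
grip_width: 0.0139
gripper_force: 0.0
```

```bash
python3 - <<'E'
from h import *
im=snap('wrist'); print([observe()[k] for k in('position','grip_width','ft_force')])
im=snap('scene');marks(['jar1'],'scene')
cv2.imwrite('pics/s7.png',cv2.resize(im['pixels'][130:270,190:350],None,fx=4,fy=4))
E
```

```text
[array([0.49168863, 0.04450907, 0.1093984 ]), 0.006382929723201831, array([0.71640679, 0.10911958, 0.98702229])]
jar1 scene [([0.574, 0.039, 0.016], 0.91), ([0.724, -0.394, -0.003], 0.91), ([0.494, 0.127, 0.017], 0.79), ([0.579, 0.124, 0.017], 0.7), ([0.491, 0.043, 0.014], 0.57)]
```

View pics/s7.png

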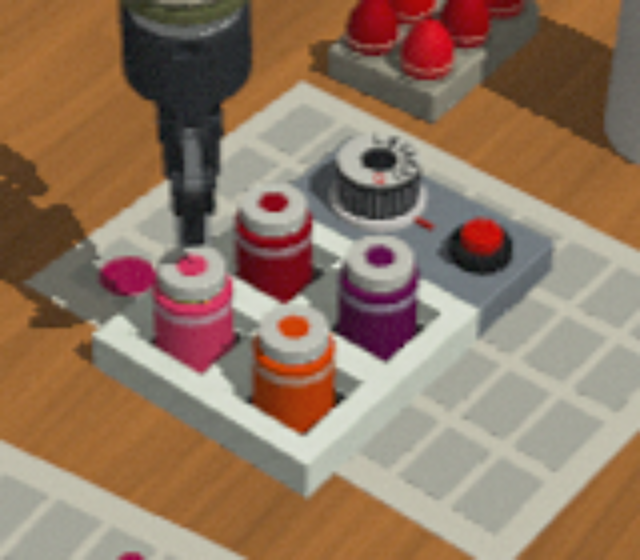

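All four jars stand in wells. The pink lid at (192,275) is still proud; the other three are home. The collar is at (380,175), with its red 0 pointing away from the index mark at (425,224).

move_arm(series="0 0 1 0 -1; 0 0 1.8 0 -1; 0 0 2.1 0 -1; 0 0 2.4 0 -1; 0 0 2.7 0 -1; 0 0 3 0 -1; 0 0 3.3 0 -1; 0 0 3.3 0 -1")

```text
time_s: 32.3
position: [0.4933, 0.0444, 0.0826]
tool_rot: [[0.77, 0.638, 0.007], [0.638, -0.77, -0.001], [0.004, 0.005, -1.0]]
ft_force: [-15.7, 0.9, 56.2]
grip_width: -0.0001
gripper_force: 28.4
```

move_arm(series="0 0 -4 0 -1; 0 0 -8 0 -1; 0 0 -13 0 0; 0 0 -16 0 0.6; 0 0 -16 0 0.6; 0 0 -16 0 0.6")

```text
time_s: 33.05
position: [0.4917, 0.0445, 0.2364]
tool_rot: [[0.771, 0.637, -0.001], [0.637, -0.771, 0.0], [-0.001, -0.001, -1.0]]
ft_force: [-0.2, -0.4, -1.0]
grip_width: 0.0682
gripper_force: 0.0
```

```bash
python3 - <<'E'
from h import *
go(.44,.16,.26,60)
E
```

```text
shift [  3.37 -12.2   -2.35] turn -20.4 a0 39.6 q [-9. 16. 82.  0. 82. 42.] t 33.05
```

move_arm(series="5.4 -9.2 0 -10 0.6; 5.4 -9.2 0 -20.4 0.6; 5.4 -9.2 0 -20.4 0.6; 5.4 -9.2 0 -20.4 0.6; 5.4 -9.2 0 -20.4 0.6")

```text
time_s: 33.67
position: [0.4753, 0.1489, 0.2369]
tool_rot: [[0.502, 0.865, -0.001], [0.865, -0.502, -0.0], [-0.001, -0.001, -1.0]]
ft_force: [-0.2, 0.5, 0.0]
grip_width: 0.0682
gripper_force: 0.0
```

```bash
python3 - <<'E'
from h import *
im=snap('wrist')
# rectified view of plane z=.066 (collar top), 1px=.25mm, up=+x world, left=+y
def rect(z,c,h=.075,n=400):
    g=np.linspace(h,-h,n); X,Y=np.meshgrid(c[0]+g,c[1]+g,indexing='ij')
    q=proj(im,np.c_[X.ravel(),Y.ravel(),np.full(n*n,z)]).reshape(n,n,2).astype(np.float32)
    return cv2.remap(im['pixels'],q[...,0],q[...,1],cv2.INTER_LINEAR)
c=(.5185,.223)
cv2.imwrite('pics/col.png',np.hstack([rect(.066,c),rect(.036,c)]))
marks(['timer_grip','start_top'],'wrist')
s=observe();print(s['q'],s['position'])
E
```

```text
timer_grip wrist [([0.521, 0.221, 0.057], 0.71), ([0.486, 0.044, 0.08], 0.53)]
start_top wrist [([0.602, 0.215, 0.052], 0.67), ([0.489, 0.124, 0.014], 0.5)]
[ 3.76965740e+00  1.63323628e+01  8.16670718e+01 -2.73780236e-03
  8.20131684e+01  3.38680800e+01] [0.47526177 0.14905662 0.23720995]
```

View pics/col.png

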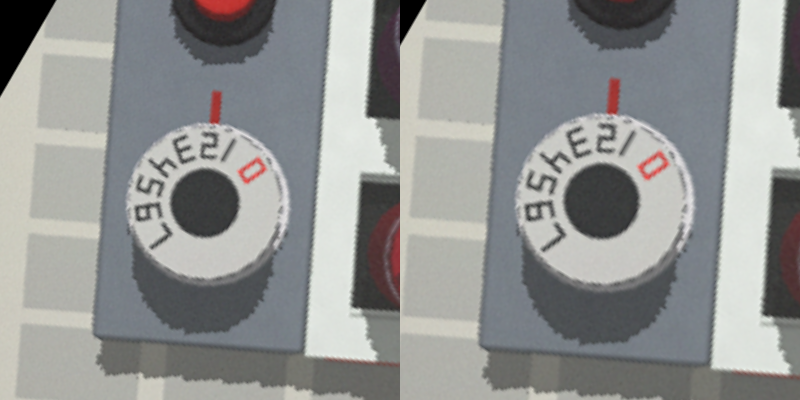

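The collar, centred at (207,203) in the left rectified panel, has number 2 beside the index mark. It therefore starts at 2, and needs +77.3° clockwise to reach 5. The axis is at about (0.517, 0.2205).

```bash
python3 - <<'E'
from h import *
go(.5172,.2205,.04,80)
E
```

```text
shift [ 8.29  0.05 19.72] turn -20.1 a0 59.9 q [ 4. 16. 82. -0. 82. 34.] t 33.83
```

move_arm(series="4 0 4 -10 0.7; 8.3 0 8 -20 0.7; 8.3 0 12 -20 0.7; 8.3 0 14 -20 0.7; 8.3 0 16 -20 0.7; 8.3 0 18 -20 0.7; 8.3 0 19.7 -20 0.7; 8.3 0 19.7 -20 0.7")

```text
time_s: 34.83
position: [0.5162, 0.2211, 0.0394]
tool_rot: [[0.175, 0.985, -0.002], [0.985, -0.175, -0.0], [-0.001, -0.002, -1.0]]
ft_force: [-0.4, -0.3, 0.4]
grip_width: 0.0728
gripper_force: 0.0
```

move_arm(series="0 0 0 0 0.4; 0 0 0 0 -1; 0 0 0 0 -1; 0 0 0 0 -1; 0 0 0 0 -1; 0 0 0 0 -1", force=40)

```text
time_s: 35.58
position: [0.5169, 0.2216, 0.0414]
tool_rot: [[0.174, 0.985, 0.001], [0.985, -0.174, 0.0], [0.0, 0.001, -1.0]]
ft_force: [-2.5, -1.4, 5.4]
grip_width: 0.0566
gripper_force: 42.7
```

move_arm(series="0 0 0 10 -1; 0 0 0 20 -1; 0 0 0 30 -1; 0 0 0 40 -1; 0 0 0 50 -1; 0 0 0 60 -1; 0 0 0 69 -1; 0 0 0 77.3 -1")

```text
time_s: 36.58
position: [0.5178, 0.2207, 0.0415]
tool_rot: [[0.999, 0.042, 0.003], [0.042, -0.999, -0.001], [0.003, 0.002, -1.0]]
ft_force: [2.2, -6.7, 3.6]
grip_width: 0.0567
gripper_force: 42.8
```

move_arm(series="0 0 0 0 -1; 0 0 0 0 -1; 0 0 0 0 0.6; 0 0 0 0 0.6; 0 0 0 0 0.6; 0 0 -5 0 0.6; 0 0 -11 0 0.6; 0 0 -11 0 0.6")

```text
time_s: 37.58
position: [0.5184, 0.2222, 0.1547]
tool_rot: [[0.999, 0.047, 0.009], [0.047, -0.999, 0.002], [0.009, -0.001, -1.0]]
ft_force: [0.4, -0.7, 0.0]
grip_width: 0.0681
gripper_force: 0.0
```

```bash
python3 - <<'E'
from h import *
go(.475,.149,.237,60)
E
```

```text
shift [-4.61  7.1  -8.28] turn -57.3 a0 2.7 q [11. 27. 80.  0. 73. 98.] t 37.58
```

move_arm(series="0 0 -4 -10 0.6; -4.6 7.1 -8.3 -20 0.6; -4.6 7.1 -8.3 -30 0.6; -4.6 7.1 -8.3 -40 0.6; -4.6 7.1 -8.3 -50 0.6; -4.6 7.1 -8.3 -57 0.6; -4.6 7.1 -8.3 -57 -1; -4.6 7.1 -8.3 -57 -1")

```text
time_s: 38.58
position: [0.4739, 0.1486, 0.2329]
tool_rot: [[0.507, 0.862, -0.001], [0.862, -0.507, -0.0], [-0.0, -0.001, -1.0]]
ft_force: [-0.5, 0.6, 0.4]
grip_width: 0.0325
gripper_force: 0.0
```

```bash
cat > col.py <<'E'
from h import *
import sys
def col(name):
    im=snap('wrist')
    def rect(z,c,h=.075,n=400):
        g=np.linspace(h,-h,n); X,Y=np.meshgrid(c[0]+g,c[1]+g,indexing='ij')
        q=proj(im,np.c_[X.ravel(),Y.ravel(),np.full(n*n,z)]).reshape(n,n,2).astype(np.float32)
        return cv2.remap(im['pixels'],q[...,0],q[...,1],cv2.INTER_LINEAR)
    sc=snap('scene')['pixels'][130:270,190:350]
    cv2.imwrite('pics/'+name+'.png',np.hstack([rect(.066,(.5185,.223)),cv2.resize(sc,(400,400*140//160))[:400].copy() if 0 else cv2.resize(sc,(400,400))]))
E
python3 - <<'E'
from col import *
col('col2'); marks(['start_top'],'wrist'); marks(['jar1','start_top'],'scene')
marks(['jar1','start_top'],'top')
E
```

```text
start_top wrist [([0.602, 0.215, 0.052], 0.75)]
jar1 scene [([0.726, -0.393, 0.0], 0.95), ([0.491, 0.045, 0.012], 0.92), ([0.582, 0.121, 0.014], 0.89), ([0.493, 0.128, 0.014], 0.82), ([0.568, 0.041, 0.011], 0.66)]
start_top scene [([0.606, 0.212, 0.05], 0.41)]
jar1 top [([0.72, -0.394, -0.002], 0.95), ([0.576, -0.326, 0.001], 0.77), ([0.583, 0.123, 0.01], 0.57), ([0.574, 0.04, 0.011], 0.5)]
start_top top [([0.608, 0.214, 0.05], 0.53)]
```

View pics/col2.png

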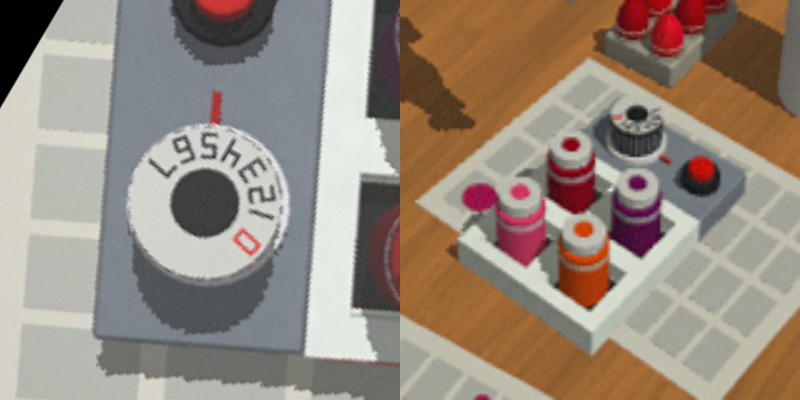

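The collar's 5 now sits at the index mark (0 is at (245,241), about 131° round). All four jars are sealed in their wells. Now the button.

```bash
python3 - <<'E'
from h import *
go(.603,.2135,.07,60)
E
```

```text
shift [12.12  7.86 16.33] turn -0.3 a0 59.7 q [ 4. 16. 82.  0. 81. 34.] t 38.92
```

move_arm(series="6 4 2 0 -1; 12.1 7.9 4 0 -1; 12.1 7.9 8 0 -1; 12.1 7.9 12 0 -1; 12.1 7.9 15 0 -1; 12.1 7.9 16.3 0 -1; 12.1 7.9 16.3 0 -1")

```text
time_s: 39.8
position: [0.6032, 0.2131, 0.0702]
tool_rot: [[0.505, 0.863, -0.001], [0.863, -0.505, -0.0], [-0.0, -0.0, -1.0]]
ft_force: [-1.1, 0.1, 0.5]
grip_width: -0.0002
gripper_force: 0.0
```

move_arm(series="0 0 1 0 -1; 0 0 1.6 0 -1; 0 0 2 0 -1; 0 0 2.3 0 -1; 0 0 2.6 0 -1; 0 0 2.6 0 -1")

```text
time_s: 40.55
position: [0.6033, 0.2132, 0.0459]
tool_rot: [[0.504, 0.863, 0.001], [0.863, -0.504, -0.0], [0.001, 0.001, -1.0]]
ft_force: [-5.6, -1.3, 13.5]
grip_width: 0.0003
gripper_force: 6.6
```

move_arm(series="0 0 0.3 0 -1; 0 0 0.3 0 -1; 0 0 -2 0 -1; 0 0 -7 0 -1; 0 0 -12 0 -1; 0 0 -16 0 0.7; 0 0 -16 0 0.7")

```text
time_s: 41.42
position: [0.6044, 0.2134, 0.2077]
tool_rot: [[0.505, 0.863, 0.007], [0.863, -0.505, 0.001], [0.004, 0.005, -1.0]]
ft_force: [0.2, 0.8, -0.6]
grip_width: 0.0355
gripper_force: 0.0
```

```bash
python3 - <<'E'
from h import *
go(.5172,.2205,.04,3)
E
```

```text
shift [-3.86 -7.98 16.71] turn 56.7 a0 59.7 q [ 9. 32. 61.  0. 87. 39.] t 41.42
```

move_arm(series="-3.9 -8 0 10 0.7; -3.9 -8 0 20 0.7; -3.9 -8 0 30 0.7; -3.9 -8 3 40 0.7; -3.9 -8 6 50 0.7; -3.9 -8 9 56.7 0.7; -3.9 -8 9 56.7 0.7; -3.9 -8 9 56.7 0.7")

```text
time_s: 42.42
position: [0.5149, 0.2199, 0.115]
tool_rot: [[0.999, 0.055, 0.001], [0.055, -0.999, 0.0], [0.001, -0.0, -1.0]]
ft_force: [0.3, 0.3, 1.1]
grip_width: 0.0725
gripper_force: 0.0
```

```bash
python3 - <<'E'
from h import *
go(.5172,.2205,.04,3)
E
```

```text
shift [ 0.23 -0.04  7.5 ] turn 0.1 a0 3.1 q [11. 29. 83.  0. 68. 98.] t 42.42
```

move_arm(series="0.2 0 3 0 0.7; 0.2 0 5.5 0 0.7; 0.2 0 7.5 0 0.7; 0.2 0 7.5 0 0.7; 0.2 0 7.5 0 -1; 0.2 0 7.5 0 -1; 0.2 0 7.5 0 -1; 0.2 0 7.5 0 -1")

```text
time_s: 43.42
position: [0.5173, 0.2205, 0.0411]
tool_rot: [[0.999, 0.053, 0.003], [0.053, -0.999, 0.001], [0.003, -0.001, -1.0]]
ft_force: [-0.8, 1.8, 6.6]
grip_width: 0.0567
gripper_force: 42.6
```

move_arm(series="0 0 0 0 -1; 0 0 0 -10 -1; 0 0 0 -20 -1; 0 0 0 -30 -1; 0 0 0 -40 -1; 0 0 0 -50 -1; 0 0 0 -60 -1; 0 0 0 -70 -1")

```text
time_s: 44.42
position: [0.5168, 0.2209, 0.0411]
tool_rot: [[0.287, 0.958, 0.002], [0.958, -0.287, 0.002], [0.002, 0.002, -1.0]]
ft_force: [-2.9, 5.0, 8.9]
grip_width: 0.057
gripper_force: 43.0
```

move_arm(series="0 0 0 -10 -1; 0 0 0 -20 -1; 0 0 0 -30 -1; 0 0 0 -40 -1; 0 0 0 -50 -1; 0 0 0 -59 -1; 0 0 0 -59 -1; 0 0 0 -59 -1")

```text
time_s: 45.42
position: [0.5164, 0.2208, 0.0411]
tool_rot: [[-0.67, 0.743, 0.001], [0.743, 0.67, 0.001], [0.0, 0.002, -1.0]]
ft_force: [-5.1, 5.2, 8.4]
grip_width: 0.0565
gripper_force: 43.1
```

move_arm(series="0 0 0 0 -1; 0 0 0 0 0.6; 0 0 0 0 0.6; 0 0 0 0 0.6; 0 0 -5 0 0.6; 0 0 -11 0 0.6; 0 0 -11 0 0.6")

```text
time_s: 46.3
position: [0.5184, 0.2203, 0.1537]
tool_rot: [[-0.669, 0.743, 0.009], [0.743, 0.669, 0.002], [-0.005, 0.008, -1.0]]
ft_force: [0.2, -0.3, -0.6]
grip_width: 0.0682
gripper_force: 0.0
```

```bash
python3 - <<'E'
from h import *
go(.475,.149,.237,60)
E
```

```text
shift [-2.43 -7.94 -8.38] turn 72.0 a0 132.0 q [ 11.  27.  80.  -0.  73. -31.] t 46.3
```

move_arm(series="0 0 -4 10 0.6; -2.4 -7.9 -8.4 20 0.6; -2.4 -7.9 -8.4 30 0.6; -2.4 -7.9 -8.4 40 0.6; -2.4 -7.9 -8.4 50 0.6; -2.4 -7.9 -8.4 60 0.6; -2.4 -7.9 -8.4 70 0.6; -2.4 -7.9 -8.4 72 0.6")

```text
time_s: 47.3
position: [0.4737, 0.1492, 0.2325]
tool_rot: [[0.5, 0.866, -0.001], [0.866, -0.5, -0.0], [-0.001, -0.001, -1.0]]
ft_force: [0.1, -0.6, 0.4]
grip_width: 0.0681
gripper_force: 0.0
```

```bash
python3 - <<'E'
from col import *
col('col3'); marks(['jar1','carton','roll','cup'],'scene')
E
```

```text
jar1 scene [([0.493, 0.045, 0.014], 0.89), ([0.722, -0.391, -0.004], 0.8), ([0.492, 0.127, 0.014], 0.78), ([0.571, 0.042, 0.014], 0.66), ([0.491, 0.046, 0.015], 0.3)]
carton scene [([0.436, 0.427, 0.002], 0.98)]
roll scene []
cup scene [([0.741, -0.276, -0.001], 0.9)]
```

View pics/col3.png

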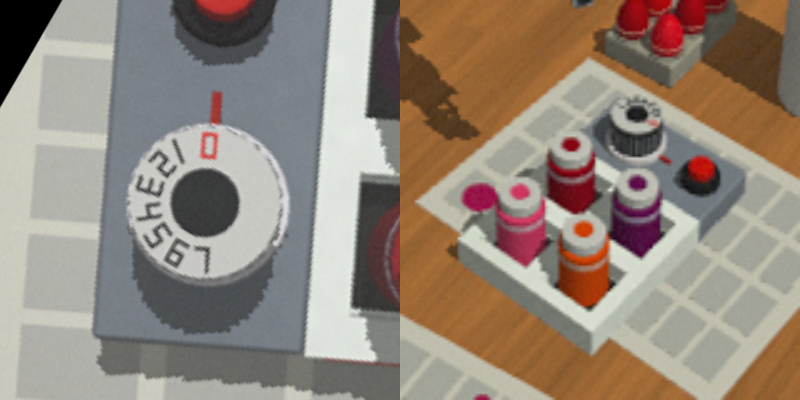

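The collar's 0 (209,146) is at the index mark, and all four jars stand sealed in their wells. The button is up and the arm is clear, so I'm handing in.

```bash
python3 -c "
from h import *
print(order.close_job())"
```

```text
the job is handed in; nothing more can be done
None
```

I handed the job in at about 47 s: all four jars stand in the wells with lids fully home, start was pressed with the timer on 5, and the collar is back at 0; no pass/fail result came back.

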